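# Lamp test: set the annunciator upright and cycle the spring-return test cam

## Task

Run a lamp test: first set the annunciator housing, which has drooped forward on its stiff hinge, upright. Then twist the test cam's crank clockwise (seen from above) to its stop, hold it there for about a second, and let go of it there so that it springs back home by itself. Leave the loose things on the bench where they lie.

Things in the scene. Friction and masses are not known exactly. Their poses are not given: they have to be found in the camera images.
- rig: Cam test rig, fixed to the bench: grey base plate 150 (x) x 120 (y) x 20 mm with a grey block 80 x 80 mm up to 60 mm height; a black limit switch 22 x 16 mm stands at its (x 47, y -50) mm, 74 mm high. Carries the crank. Origin: centre of the underside, z up.
- crank (a joint): Turn of the crank about the vertical axis through the rig's origin, rad: 0 = home, where its spring holds it; grows clockwise seen from above; hard stop at 1.1 (63 degrees), where the cam lobe reaches the limit switch. The spring takes 0.1 Nm at home to 0.23 Nm at the stop; released there, it comes home in about 0.9 s.
- crank_grip (a point): Centre of the cast iron crank's grip, on its axis, 115 mm above the bench; turns with it. The grip is a bar 70 mm long (this point's x), 18 mm wide (y), 30 mm high (100 to 130 mm above the bench). Under it, up to 74 mm, turns a steel cam: disc of 34 mm radius, lobe along +x to 69 mm radius. At home its x is 0.55 rad anticlockwise from the rig's x.
- stand: Dark steel stand, fixed to the bench, that carries the annunciator housing: base plate 130 (x) x 140 (y) x 18 mm high, with two ears 34 mm wide, 8 mm thick, at y = -66 and +66 mm, up to 92 mm high. The hinge axis runs along the stand's y, 75 mm above its origin. Origin: centre of the underside, z up; the upright housing's front faces the stand's -x.
- head (a joint): Tilt of the nickel-plated annunciator housing on the stand, in rad: 0 = upright, positive = leaning forward (its top towards the stand's -x), range -0.6 to 0.9. A stiff friction hinge: it stays where it is left, and takes about 5 N at its top edge to move.
- head_top (a point): Centre of the top face of the annunciator housing, 100 mm from the hinge axis. The housing is a nickel-plated box 36 mm thick (this point's x), 120 mm wide (y) and 112 mm high (z), from 12 mm below the hinge axis to 100 mm above it, with six flat square lenses on its front (-x). The point tilts with the housing.
- cap_a: Bystander: olive drab rocker switch cap, 75 x 36 x 23 mm, loose on the bench. Origin: centre of the underside, x along its length.
- cap_b: Bystander: a second olive drab rocker switch cap, same as the first.
- fuse_block: Bystander: white ceramic fuse block, 50 (x) x 100 (y) x 36 mm, loose. Origin: centre of the underside.
- screw_tool: Bystander: knurled brass panel screw tool, 160 mm long (x), 24 mm thick, lying loose. Origin: under its middle.
- spanner: Bystander: steel spanner, 160 mm long, lying loose along its x.
- bezel: Bystander: square aluminium bezel frame, 100 x 100 x 12 mm, loose. Origin: centre of the underside.
Not all that is in view belongs to the job. Leave any purple or yellow look-alike of the stand alone.

How it is judged (in metres and radians):
On the way, in this order (a step that is already met when the one before it is completed fails the run):
1. the annunciator housing is set upright, within 0.14 rad (8 degrees) (value of joint head between -0.14 and 0.14 rad), for 0.2 s.
2. the crank is held at its stop (within 0.1 rad of 1.1) for 0.7 s (value of joint crank above 1 rad), for 0.7 s.
3. the crank is let go while still turned more than 0.4 rad: the fingers no longer touch it and its spring alone brings it back (value of joint crank above 0.4 rad and contact force between the fingers and rig below 0.2 N).
At the end, for the whole second after the job is handed in: The annunciator housing stands upright within 0.14 rad (8 degrees) and the crank is back home within 0.08 rad, both at rest (all of step 1 and value of joint crank below 0.08 rad and velocity of joint crank between -0.1 and 0.1 rad/s and velocity of joint head between -0.1 and 0.1 rad/s); the robot touches nothing.
It fails at once if a loose thing on the bench is moved by more than 25 mm (distance of any of cap_a, cap_b, fuse_block, screw_tool, spanner, bezel from where it was at the start of the episode above 0.025 m).
It also fails if it takes over 53 s, if anything falls off the work surface, if the arm or the gripper's body presses on something with over 40 N, if the wrist force passes 120 N, or if a joint passes its speed limit or range.

## Robot

A 6-joint arm with a two-finger parallel gripper is mounted at the origin on the work surface. World frame = base frame: x ahead of the robot, y to its left, z up, the work surface at z = 0. Lengths are in mm, angles in rad, forces in N, time in s.
With the tool pointing down it reaches from about 350 to 775 mm from the base axis. Payload 7.3 kg.
Tool frame: the origin (TCP) lies midway between the tips of the shut fingers; the grasp point (between the pads) lies 19 mm behind it; x points along the fingers, y is the direction in which the jaws open and shut, and the axes are right-handed (so a half turn about x gives the same grasp; the last joint's range is limited). The gripper opens to 92 mm and grips with 3 to 60 N. Pads are 19 mm wide; open, the fingers measure 130 mm over their backs; the gripper's body (75 mm by 190 mm) begins 47 mm behind the grasp point.
Start: joints at [-0.146, 0.342, 1.524, -0, 1.275, -0.146], TCP at [525.019, 0.019, 226.741] pointing down, gripper open.
Joint ranges: [-2.53, 2.53], [-0.77, 2.02], [0.04, 2.7], [-1, 4.14], [0.28, 2.66], [-3.11, 3.11]. Speed limits (rad/s): [2.57, 2.57, 3.14, 3.14, 3.14, 3.14].

## Interface

Orientations are given as [roll, pitch, yaw] about the fixed x, y, z axes, in that order (R = Rz(yaw) Ry(pitch) Rx(roll)).
In Python, from plant import get_obs, capture, close_job gives the robot as it stands. The module is installed in compiled form; this text tells all that it offers.
- The arm moves only by the tool send_rows, never from a script. Its argument "moves" is a list of rows, each a list of 4 numbers: the shift along the tool's x, y, z in mm, then the turn about the tool's x in degrees. In form: [[tx, ty, tz, yaw], ...]. A call has 1 to 8 rows; each row shifts and turns the commanded pose from where the row before left it, along the tool's axes as they then stand; what a row does not reach is not made up. A row lasts 1/8 s, in which the tool goes at most 62.5 mm and 10.7 degrees, less where a joint would pass 70% of its speed; a pose out of reach is approached as far as the arm can. A call with a gripper value outside its range is refused whole. "hand" is the opening, from 0 (shut) to 1 (fully open), set as the call begins (left out, the last holds). The fingers move at their own pace and stop on an object; the grip force is fixed at half the most. Time passes only in rows, so rows that do not move let the fingers close. It gives the time, the measured TCP pose, the force and the opening at its end, in the units of the state.
- get_obs(): the state, without advancing time (a new reading comes with each control period).
- capture(name): name is "scene" or "side" or "wrist"; returns a dict with "image" (420x560x3 uint8, red, green, blue), "K" (3x3 intrinsics, pixels), "dist" ([k1, k2, p1, p2, k3] as OpenCV has them; the pictures are not rectified), "position" and "attitude" of the camera in the world; the wrist camera has in their place "mount" (4x4, takes a point from camera to tool coordinates, whose origin is the TCP and whose axes are the tool frame's). Camera axes: x right, y down, z forward; pixel columns grow to the right and rows downward; lengths in mm; the calibration is good to about 2 mm. A picture is of the moment at which its call begins: read the wrist's pose just before it. There is no depth.
- close_job(): hands the job in, once; it reports no verdict.
The state is a dict: "time": time; "joint_positions": joint angles; "dq": joint speeds; "tau": joint torques, N m; "tool_pos": TCP position; "tcp_rot": TCP orientation; "contact_force": force on the tool from outside, world axes, zero at the start; "moment": the same for the moment, N m; "grip_width": finger opening in mm.
Only numpy, scipy, OpenCV 4.12 (cv2) and the standard library are available. Lean on these libraries where they do the work, as an engineer would, in place of code of your own. Each camera call takes 0.05 s, during which the arm holds its last target. There are 200 camera calls.

## Working session

There is one attempt and no reset: what is moved stays moved. The work goes in short steps, Python scripts to look and compute and a tool call to move; the robot and the scene stay as the last step left them, time stands still between calls to the robot, and variables do not carry over. Pictures are saved under pics/ and viewed, about 8 in all and at most 12, crops included, and the job is handed in when it is done.

Besides the shell and the picture viewer there is one more tool, called after "Request:" as name(argument=value, ...) on one line, values as JSON. send_rows: Moves the arm, as the interface text tells. Its arguments: {"type":"object","properties":{"moves":{"type":"array","items":{"type":"array","items":{"type":"number"}}},"hand":{"type":"number"}},"required":["moves"]}

```bash
mkdir -p pics; python3 - <<'E'
from plant import get_obs, capture
import cv2, pickle
o=get_obs(); print(o)
d={}
for n in ("scene","side"):
    c=capture(n); d[n]=c
    cv2.imwrite(f"pics/{n}0.png",cv2.resize(c["image"][:,:,::-1],(800,600),interpolation=cv2.INTER_CUBIC))
    print(n,c["K"],c["dist"],c["position"],c["attitude"])
pickle.dump(d,open("c0.pkl","wb"))
E
```

```text
{'time': 0.0, 'joint_positions': array([-1.46014036e-01,  3.42709279e-01,  1.52501698e+00, -8.54710254e-06,
        1.27539175e+00, -1.46032321e-01]), 'dq': array([ 9.77259254e-04, -4.62280200e-04,  6.11885372e-04, -1.41712670e-03,
       -2.03776258e-03, -1.38851311e-05]), 'tau': array([ 7.61924657e-04, -4.31245601e+01, -2.44219762e+01,  7.17750052e-02,
        5.59406646e-02, -1.04314388e-04]), 'tool_pos': array([5.24594202e+02, 7.19379521e-02, 2.26051951e+02]), 'tcp_rot': array([-1.71147055,  1.56927095,  3.00093921]), 'contact_force': array([0.19334976, 0.47430835, 0.20089494]), 'moment': array([ 0.00592069, -0.0164117 , -0.001556  ]), 'grip_width': 91.8634455838319}
scene [[410.70472962   0.         281.00173203]
 [  0.         410.70472962 216.19985446]
 [  0.           0.           1.        ]] [0.02866957 0.         0.         0.         0.        ] [1361.64331818 -266.95115587  863.05010445] [-2.25822373 -0.0126749   1.28231462]
side [[458.80155112   0.         274.10229393]
 [  0.         458.80155112 213.30231721]
 [  0.           0.           1.        ]] [0.04044531 0.         0.         0.         0.        ] [ 240.34025642  773.98152664 1098.01727313] [-2.44007304  0.00780477 -2.79932174]
```

View pics/scene0.png

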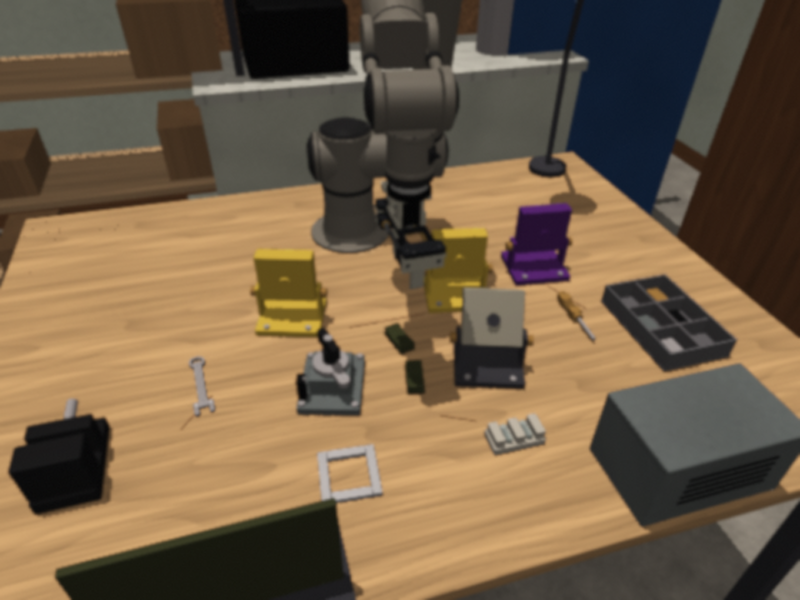

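View pics/side0.png

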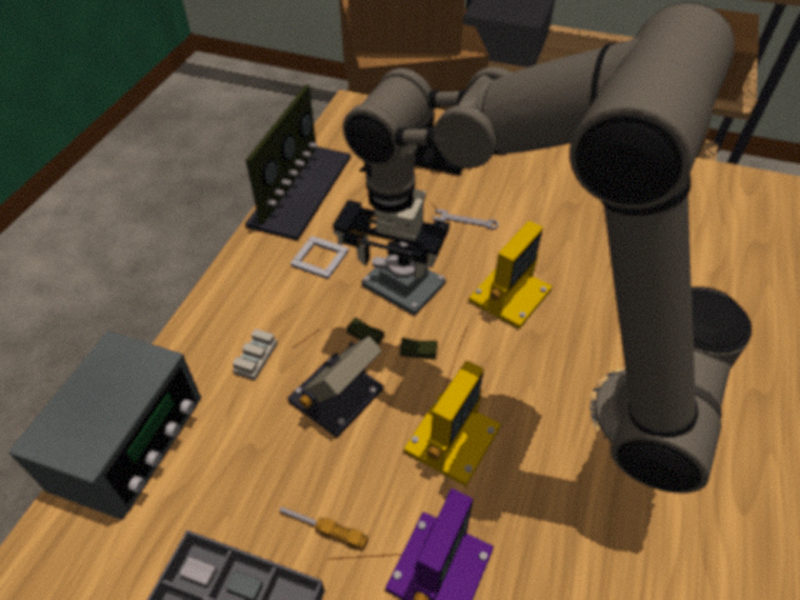

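The scene view shows the stand at about (490,340), with the housing leaning toward the robot, and the rig at (333,380). In the side view the stand is at (335,390) and the rig at (403,275). Next I'll enlarge these.

```bash
python3 - <<'E'
import pickle,cv2,numpy as np
d=pickle.load(open("c0.pkl","rb"))
def crop(n,x,y):
    im=d[n]["image"][y:y+75,x:x+100,::-1]
    im=cv2.resize(im,(400,300),interpolation=cv2.INTER_CUBIC)
    return cv2.convertScaleAbs(im,alpha=1.5)
g=np.vstack([np.hstack([crop("scene",185,222),crop("scene",295,199)]),np.hstack([crop("side",235,152),crop("side",190,233)])])
cv2.imwrite("pics/crops.png",g)
E
cat > h.py <<'E'
import cv2,numpy as np
from scipy.spatial.transform import Rotation as R
def cam(c):
    return R.from_euler("xyz",c["attitude"]).as_matrix(),np.array(c["position"],float)
def ray(c,uv):
    A,p=cam(c); q=cv2.undistortPoints(np.array([[uv]],float),c["K"],np.array(c["dist"]))[0,0]
    return p,A@np.array([q[0],q[1],1.])
def onz(c,uv,z):
    p,v=ray(c,uv); return p+v*(z-p[2])/v[2]
def proj(c,P):
    A,p=cam(c); Q=(np.atleast_2d(P)-p)@A
    return cv2.projectPoints(Q,np.zeros(3),np.zeros(3),c["K"],np.array(c["dist"]))[0][:,0]
E
```

```text
(no output)
```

View pics/crops.png

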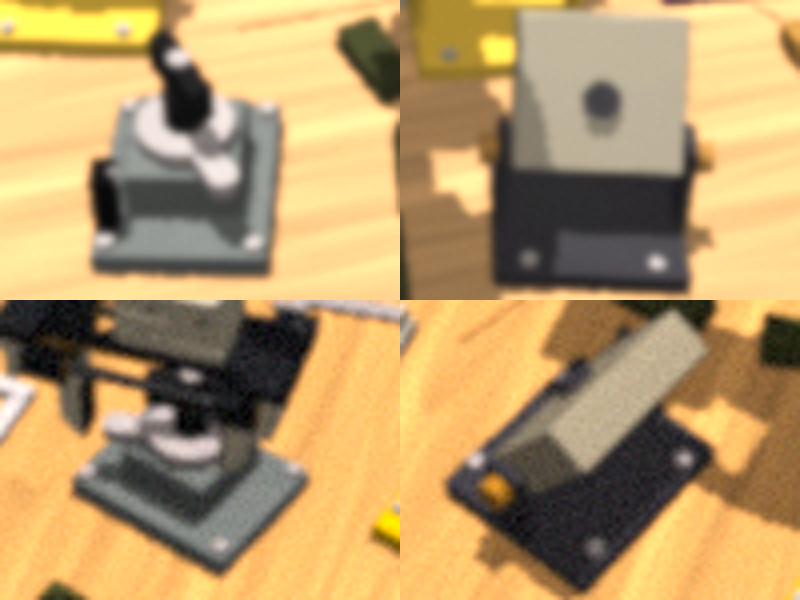

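```bash
cat > fit.py <<'E'
import pickle,numpy as np
from h import *
from scipy.optimize import least_squares
d=pickle.load(open("c0.pkl","rb")); off=dict(rig=dict(scene=(185,222),side=(235,152)),stand=dict(scene=(295,199),side=(190,233)))
rig=[("scene",(95,271),(75,-60,0)),("scene",(268,275),(75,60,0)),("scene",(282,107),(-75,60,20)),("scene",(245,178),(40,40,60)),("scene",(115,170),(40,-40,60)),
("side",(76,190),(75,60,0)),("side",(220,274),(-75,60,0)),("side",(307,182),(-75,-60,0))]
st=[("scene",(95,282),(65,-70,0)),("scene",(288,288),(65,70,0)),("side",(48,192),(65,70,0)),("side",(185,292),(-65,70,0)),("side",(310,155),(-65,-70,0))]
hd=[("scene",(117,12),(18,-60,100)),("scene",(288,20),(18,60,100)),("scene",(115,168),(18,-60,-12)),("scene",(285,175),(18,60,-12)),
("side",(140,132),(18,60,100)),("side",(280,10),(18,-60,100)),("side",(180,190),(-18,60,100)),("side",(307,50),(-18,-60,100))]
def W(p,P,t=0):
    P=np.array(P,float)
    if t is not None and t!=0: P=R.from_euler("y",-t).apply(P)+[0,0,75]
    return R.from_euler("z",p[2]).apply(P)+[p[0],p[1],0]
def res(p,name,fx,hd=[]):
    r=[]
    for L,t in ((fx,0),(hd,p[3] if hd else 0)):
        for n,uv,P in L: r+=list(proj(d[n],W(p,P,t))[0]-np.array(uv)/4-off[name][n])
    return np.array(r)
for name,fx,h,x0 in (("rig",rig,[],[650,-100,0]),("stand",st,hd,[600,150,0,.6])):
    s=least_squares(res,x0,args=(name,fx,h),loss="soft_l1"); print(name,s.x.round(3)); print(res(s.x,name,fx,h).reshape(-1,2).round(1).tolist())
E
python3 fit.py
```

```text
rig [ 5.53305e+02 -1.59048e+02 -3.07000e-01]
[[-1.3, 0.8], [-0.2, 0.7], [-0.2, -1.2], [-1.7, -0.1], [1.0, 1.3], [-1.4, 1.1], [0.5, 1.9], [0.6, 1.7]]
stand [ 5.83768e+02  1.60802e+02 -3.36000e-01  6.05000e-01]
[[-1.0, 1.7], [0.2, 2.4], [-1.1, 0.9], [-0.6, 2.1], [1.4, 1.5], [0.4, -0.2], [0.9, -0.5], [-0.9, 0.6], [-0.5, 0.6], [1.4, 0.1], [-1.6, -0.3], [1.2, -3.3], [0.8, 0.3]]
```

```bash
python3 - <<'E'
import pickle
from h import *
d=pickle.load(open("c0.pkl","rb"))
from plant import get_obs
o=get_obs(); A=R.from_euler("xyz",o["tcp_rot"]).as_matrix(); print(A.round(3))
for uv in ((408,447),(462,480),(497,430),(442,402)): print("yellow base",onz(d["side"],np.array(uv)*.7,9).round())
for uv in ((427,308),(488,308)): print("yellow base scene",onz(d["scene"],np.array(uv)*.7,9).round())
p=[583.8,160.8];ps=-.336
f=lambda x,y:(p[0]+x*np.cos(ps)-y*np.sin(ps),p[1]+x*np.sin(ps)+y*np.cos(ps))
for x in (-110,-30): print(x,np.round(f(x,0)))
E
```

```text
[[-0.001  1.     0.   ]
 [ 0.     0.    -1.   ]
 [-1.    -0.001 -0.   ]]
yellow base [414. 222.   9.]
yellow base [303. 251.   9.]
yellow base [269. 134.   9.]
yellow base [383. 110.   9.]
yellow base scene [380.  97.   9.]
yellow base scene [418. 232.   9.]
-110 [480. 197.]
-30 [555. 171.]
```

Request:
send_rows(hand=0, moves=[[0,0,0,9.6],[0,0,0,9.6],[0,-27,-43,0],[0,-27,-43,0],[0,-27,-43,0],[0,-27,-42,0],[0,0,0,0],[0,0,0,0]])

```text
time: 1.1
tool_pos: [479.2, 196.6, 226.4]
tcp_rot: [-0.265, 1.57, -2.17]
contact_force: [-0.7, 0.5, -0.0]
grip_width: 16.3
```

Request:
send_rows(moves=[[30,0,0,0],[30,0,0,0],[33,0,0,0],[0,0,0,0],[0,0,0,0]])

```text
time: 1.72
tool_pos: [480.3, 196.4, 134.8]
tcp_rot: [2.071, 1.569, 0.164]
contact_force: [0.6, -0.6, 0.1]
grip_width: 0.5
```

```bash
python3 - <<'E'
from plant import get_obs, capture
import cv2, pickle
o=get_obs(); print(o["tool_pos"],o["tcp_rot"],o["contact_force"],o["joint_positions"])
c=capture("side"); cv2.imwrite("pics/side1.png",cv2.resize(c["image"][140:350,100:380,::-1],(800,600),interpolation=cv2.INTER_CUBIC))
E
```

```text
[480.28378427 196.36847117 134.82798865] [2.07108973 1.56921689 0.1638748 ] [ 0.60072414 -0.59052595  0.05506407] [ 2.40416695e-01  4.23933639e-01  1.67476097e+00 -1.39936372e-04
  1.04132324e+00  5.76905887e-01]
```

View pics/side1.png

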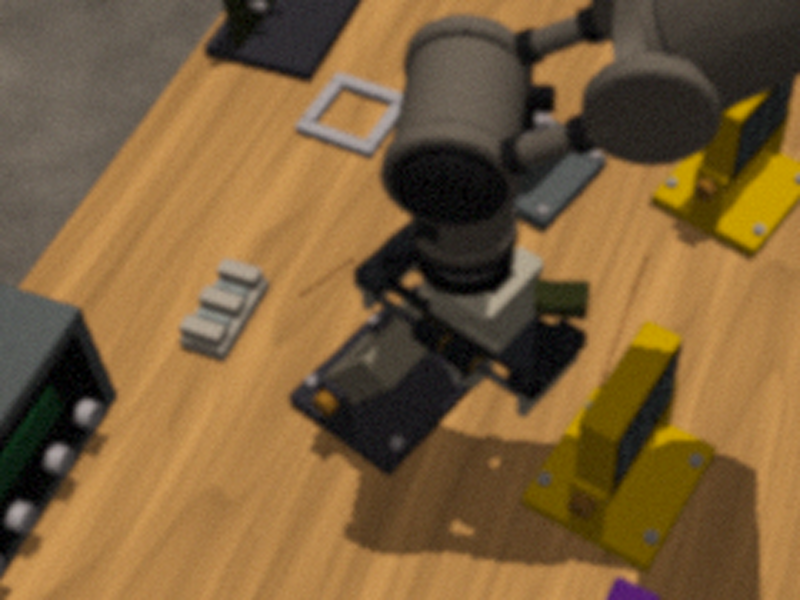

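The view shows the fingers in front of the housing, around (490,370), and nothing has been touched. I'll push now.

Request:
send_rows(moves=[[0,8,0,0],[0,8,0,0],[0,8,0,0],[0,8,0,0],[0,0,0,0]])

```text
time: 2.4
tool_pos: [505.1, 188.3, 134.5]
tcp_rot: [-1.492, 1.561, 2.886]
contact_force: [-20.6, 6.4, 17.6]
grip_width: 0.5
```

Request:
send_rows(moves=[[0,8,0,0],[0,8,0,0],[0,8,0,0],[0,8,0,0],[0,8,0,0],[0,0,0,0],[0,0,0,0]])

```text
time: 3.28
tool_pos: [547.4, 173.2, 133.6]
tcp_rot: [0.988, 1.57, -0.918]
contact_force: [0.7, -0.2, -0.0]
grip_width: 0.6
```

```bash
python3 - <<'E'
from plant import get_obs, capture
import cv2, pickle,numpy as np
o=get_obs(); print(o["tool_pos"],o["contact_force"])
c=capture("side");s=capture("scene"); pickle.dump(dict(side=c,scene=s),open("c1.pkl","wb"))
f=lambda c,x,y:cv2.resize(c["image"][y:y+90,x:x+120,::-1],(800,600),interpolation=cv2.INTER_CUBIC)
cv2.imwrite("pics/push.png",cv2.resize(np.hstack([f(c,180,220),f(s,290,190)]),(800,300)))
E
```

```text
[547.40517539 173.18886477 133.55456749] [ 0.66463057 -0.23928    -0.02339416]
```

View pics/push.png

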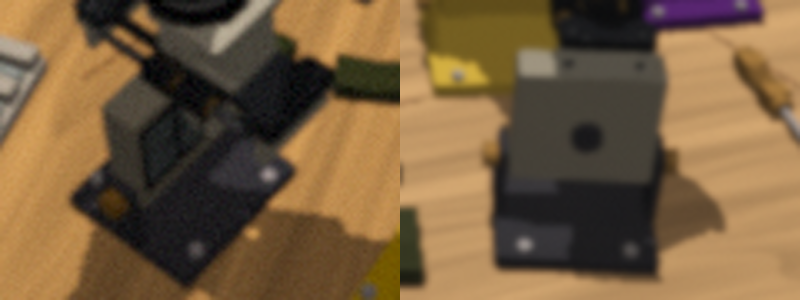

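```bash
sed -e '/^for name/,$d' -e 's/c0.pkl/c1.pkl/' fit.py > fit1.py; cat >> fit1.py <<'E'
off["stand"]=dict(scene=(290,190),side=(180,220))
k=1.2
sc=lambda L:[(n,(u[0]*k,u[1]*k),P) for n,u,P in L]
hd=sc([("scene",(115,77),(18,-60,100)),("scene",(263,84),(18,60,100)),("scene",(118,50),(-18,-60,100)),("scene",(262,55),(-18,60,100)),("scene",(113,178),(18,-60,-12)),("scene",(255,185),(18,60,-12)),
("side",(108,100),(18,60,100)),("side",(147,122),(-18,60,100))])
st=sc([("scene",(97,262),(65,-70,0)),("scene",(256,274),(65,70,0)),("side",(72,200),(65,70,0)),("side",(188,287),(-65,70,0)),("side",(294,170),(-65,-70,0))])
for x0 in (.1,-.1):
    s=least_squares(res,[584,161,-.336,x0],args=("stand",st,hd),loss="soft_l1"); print(s.x.round(3)); print(res(s.x,"stand",st,hd).reshape(-1,2).round(1).tolist())
E
python3 fit1.py
```

```text
[ 5.84071e+02  1.57210e+02 -3.17000e-01  2.70000e-02]
[[-2.0, 3.3], [-0.3, 1.2], [-0.2, 1.4], [0.4, 0.8], [1.0, 0.6], [0.1, -0.0], [0.9, -0.9], [-1.6, 0.1], [-0.7, -0.2], [-2.4, 1.0], [-2.5, 0.2], [-2.6, 1.2], [-3.4, 2.2]]
[ 5.84071e+02  1.57210e+02 -3.17000e-01  2.70000e-02]
[[-2.0, 3.3], [-0.3, 1.2], [-0.2, 1.4], [0.4, 0.8], [1.0, 0.6], [0.1, -0.0], [0.9, -0.9], [-1.6, 0.1], [-0.7, -0.2], [-2.4, 1.0], [-2.5, 0.2], [-2.6, 1.2], [-3.4, 2.2]]
```

Request:
send_rows(moves=[[0,-25,0,0],[-32,0,0,0],[-32,0,0,0],[-32,0,0,0],[0,20,44,0],[0,20,44,0],[0,20,44,0],[0,20,44,0]])

```text
time: 4.38
tool_pos: [541.3, -12.5, 229.8]
tcp_rot: [1.449, 1.57, -0.457]
contact_force: [0.1, 0.8, -0.0]
grip_width: 1.0
```

Request:
send_rows(hand=1, moves=[[0,20,45,0],[0,20,45,0],[0,20,45,0],[0,0,0,9.4],[0,0,0,9.4],[0,0,0,9.4],[0,0,0,9.4],[0,0,0,9.4]])

```text
time: 5.38
tool_pos: [553.5, -158.2, 229.7]
tcp_rot: [1.073, 1.571, -1.658]
contact_force: [0.7, -1.3, -0.0]
grip_width: 75.6
```

Request:
send_rows(moves=[[0,0,0,9.4],[0,0,0,0],[0,0,0,0],[0,0,0,0]])

```text
time: 5.88
tool_pos: [553.6, -158.2, 229.7]
tcp_rot: [2.446, 1.571, -0.443]
contact_force: [1.1, -0.9, -0.3]
grip_width: 91.7
```

```bash
python3 - <<'E'
from plant import get_obs, capture
import cv2, pickle,numpy as np
o=get_obs(); c=capture("wrist"); s=capture("scene"); pickle.dump((o,c,s),open("w.pkl","wb"))
print(o["tool_pos"],R if 0 else o["tcp_rot"],o["joint_positions"]); print(c["mount"].round(3))
cv2.imwrite("pics/w.png",cv2.resize(c["image"][:,:,::-1],(800,600)))
E
```

```text
[ 553.55456188 -158.1807393   229.74629179] [ 2.44593436  1.57071617 -0.4425574 ] [-4.11433470e-01  4.33389716e-01  1.37481915e+00 -2.56630266e-06
  1.33330367e+00  9.06262575e-01]
[[ 1.00000e-03 -2.66000e-01  9.64000e-01 -1.59193e+02]
 [ 1.00000e+00  2.00000e-03 -0.00000e+00  8.03000e-01]
 [-2.00000e-03  9.64000e-01  2.66000e-01 -7.12810e+01]
 [ 0.00000e+00  0.00000e+00  0.00000e+00  1.00000e+00]]
```

View pics/w.png

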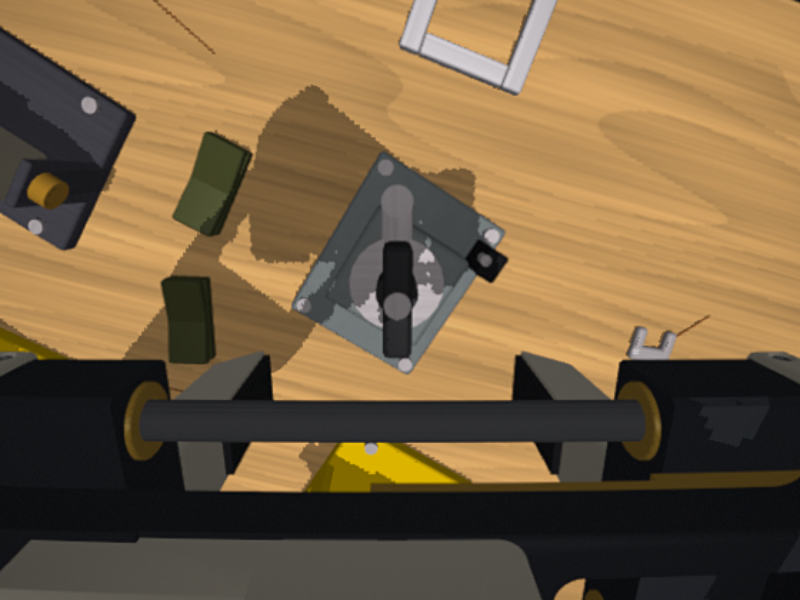

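```bash
python3 - <<'E'
import pickle
from h import *
o,c,s=pickle.load(open("w.pkl","rb"))
A=R.from_euler("xyz",o["tcp_rot"]).as_matrix(); M=c["mount"]; C=A@M[:3,:3]; p=A@M[:3,3]+o["tool_pos"]
for uv in ((384.5,243),(411,243),(384,356),(411.5,356)):
    q=cv2.undistortPoints(np.array([[uv]])*.7,c["K"],np.array(c["dist"]))[0,0]; v=C@[*q,1]
    P=p+v*(130-p[2])/v[2]; print(P.round(1), "tool:",((P-o["tool_pos"])@A).round(1))
E
```

```text
[ 589.3 -145.3  130. ] tool: [ 99.7  -3.5 -37.8]
[ 593.1 -160.   130. ] tool: [ 99.7  11.7 -37.9]
[ 522.2 -162.2  130. ] tool: [99.7 -4.  31.3]
[ 526.5 -178.5  130. ] tool: [99.7 12.9 31.3]
```

The wrist view shows the black grip bar aligned with the pads, from (398,242) to (398,356). Its centre is 4 mm off along tool y and −3 mm along z. I'll correct that and descend.

Request:
send_rows(moves=[[0,4,-3,0],[35,0,0,0],[35,0,0,0],[33,0,0,0],[15,0,0,0],[15,0,0,0],[0,0,0,0],[0,0,0,0]])

```text
time: 6.98
tool_pos: [558.1, -161.6, 97.7]
tcp_rot: [2.483, 1.569, -0.407]
contact_force: [0.2, -0.4, 0.4]
grip_width: 92.0
```

Request:
send_rows(hand=0, moves=[[0,0,0,0],[0,0,0,0],[0,0,0,0],[0,0,0,0],[0,0,0,0],[0,0,0,0],[0,0,0,0],[0,0,0,0]])

```text
time: 7.98
tool_pos: [557.2, -160.4, 96.7]
tcp_rot: [-1.357, 1.569, 2.036]
contact_force: [-0.6, 4.4, 1.7]
grip_width: 26.2
```

Request:
send_rows(moves=[[0,0,0,0],[0,0,0,0],[0,0,0,0],[0,0,0,0]])

```text
time: 8.48
tool_pos: [557.2, -160.4, 96.6]
tcp_rot: [-1.35, 1.569, 2.043]
contact_force: [-1.0, 5.7, 2.2]
grip_width: 25.8
```

The fingers stopped at 26 mm, which points to a round neck under the bar; it shows as a bulge in the wrist view. I'll open, lift clear of it and re-grip on the bar.

Request:
send_rows(hand=0.5, moves=[[0,0,0,0],[0,0,0,0],[0,0,0,0],[-8,-1,0,0],[0,0,0,0]])

```text
time: 9.1
tool_pos: [557.8, -160.6, 105.7]
tcp_rot: [2.471, 1.569, -0.42]
contact_force: [-0.1, 0.4, 0.4]
grip_width: 45.5
```

Request:
send_rows(hand=0, moves=[[0,0,0,0],[0,0,0,0],[0,0,0,0],[0,0,0,0],[0,0,0,0],[0,0,0,0],[0,0,0,0],[0,0,0,0]])

```text
time: 10.1
tool_pos: [557.2, -160.3, 104.6]
tcp_rot: [-1.033, 1.571, 2.359]
contact_force: [-0.3, 0.8, -1.7]
grip_width: 17.6
```

Request:
send_rows(moves=[[0,0,0,6],[0,0,0,7],[0,0,0,7],[0,0,0,7],[0,0,0,7],[0,0,0,7],[0,0,0,0]])

```text
time: 10.98
tool_pos: [557.1, -161.2, 104.7]
tcp_rot: [1.863, 1.57, -1.742]
contact_force: [-1.0, -5.0, -2.6]
grip_width: 17.9
```

```bash
python3 - <<'E'
from plant import get_obs
o=get_obs(); print(o["contact_force"],o["moment"],o["joint_positions"],o["grip_width"])
E
```

```text
[-1.04963767 -5.03051079 -2.64744842] [-0.59711257  0.2742919   0.15653984] [-4.13053962e-01  5.59500017e-01  1.53198989e+00 -1.44697613e-03
  1.04979309e+00  1.62137920e+00] 17.87363980169941
```

Request:
send_rows(moves=[[0,0,0,7],[0,0,0,7],[0,0,0,6],[0,0,0,3],[0,0,0,2],[0,0,0,0],[0,0,0,0]])

```text
time: 11.85
tool_pos: [556.8, -161.7, 104.7]
tcp_rot: [2.157, 1.568, -1.881]
contact_force: [-1.9, -6.7, -2.1]
grip_width: 18.0
```

```bash
python3 - <<'E'
from plant import get_obs,capture
import cv2
o=get_obs(); print(o["contact_force"],o["moment"],o["joint_positions"],o["grip_width"])
c=capture("wrist"); cv2.imwrite("pics/w2.png",cv2.resize(c["image"][:,:,::-1],(800,600)))
E
```

```text
[-1.90965758 -6.68796714 -2.12222234] [-1.01234591  0.41725492  0.73848606] [-0.41339061  0.55946102  1.53205109 -0.00297018  1.04981438  2.0548672 ] 17.99461030201669
```

View pics/w2.png

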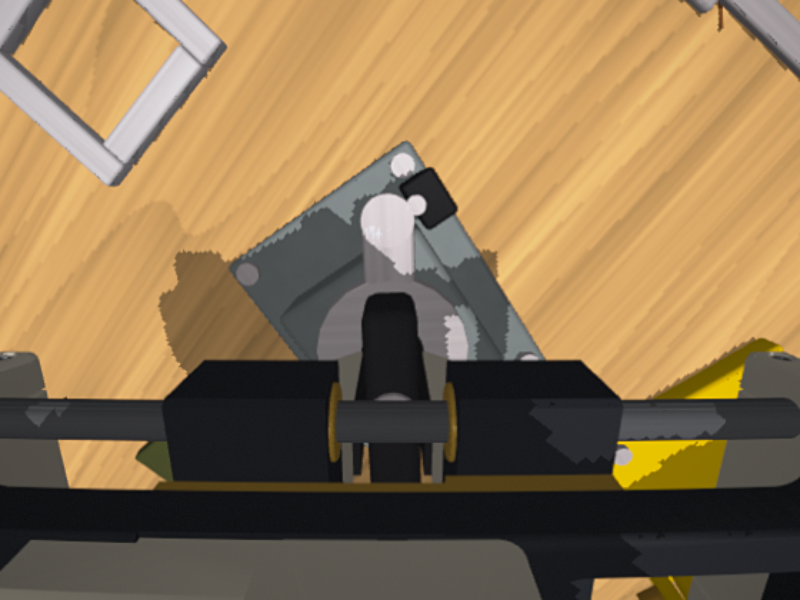

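The lobe, at (388,215), has reached the limit switch at (425,197). The z moment rose from 0.16 to 0.74 Nm, so the crank is at its stop. I'll hold it there and then release.

Request:
send_rows(moves=[[0,0,0,0],[0,0,0,0],[0,0,0,0],[0,0,0,0],[0,0,0,0],[0,0,0,0],[0,0,0,0]])

```text
time: 12.78
tool_pos: [556.8, -161.7, 104.6]
tcp_rot: [2.139, 1.568, -1.899]
contact_force: [-2.3, -6.4, -1.9]
grip_width: 18.1
```

Request:
send_rows(hand=1, moves=[[0,0,0,0],[0,0,0,0],[0,0,0,0],[0,0,0,0],[0,0,0,0],[0,0,0,0],[0,0,0,0],[0,0,0,0]])

```text
time: 13.78
tool_pos: [557.2, -160.3, 104.7]
tcp_rot: [-2.093, 1.571, 0.148]
contact_force: [-1.5, -0.3, 0.5]
grip_width: 90.9
```

Request:
send_rows(moves=[[0,0,0,0],[0,0,0,0],[0,0,0,0],[0,0,0,0],[0,0,0,0],[0,0,0,0],[0,0,0,0],[0,0,0,0]])

```text
time: 14.78
tool_pos: [557.2, -160.3, 104.7]
tcp_rot: [-2.695, 1.571, -0.454]
contact_force: [0.1, 0.1, -0.8]
grip_width: 91.9
```

Request:
send_rows(moves=[[-30,0,0,0],[-40,0,0,0],[-40,0,0,0],[-20,0,0,0],[0,0,0,0],[0,0,0,0],[0,0,0,0]])

```text
time: 15.65
tool_pos: [556.7, -160.1, 233.3]
tcp_rot: [0.48, 1.568, 2.721]
contact_force: [0.3, -0.7, -0.3]
grip_width: 91.6
```

```bash
python3 - <<'E'
from plant import get_obs,capture
import cv2,numpy as np,pickle
o=get_obs(); print(o["contact_force"],o["tool_pos"])
c=capture("wrist"); s=capture("scene"); d=capture("side"); pickle.dump(dict(scene=s,side=d),open("c2.pkl","wb"))
f=lambda c,x,y,w:cv2.resize(c["image"][y:y+w*3//4,x:x+w,::-1],(400,300),interpolation=cv2.INTER_CUBIC)
cv2.imwrite("pics/end.png",np.vstack([np.hstack([f(c,0,0,560),f(s,180,170,220)]),np.hstack([f(d,180,220,120),f(s,290,190,120)])]))
E
```

```text
[ 0.26497951 -0.72974673 -0.33126757] [ 556.70280213 -160.11182658  233.30279637]
```

View pics/end.png

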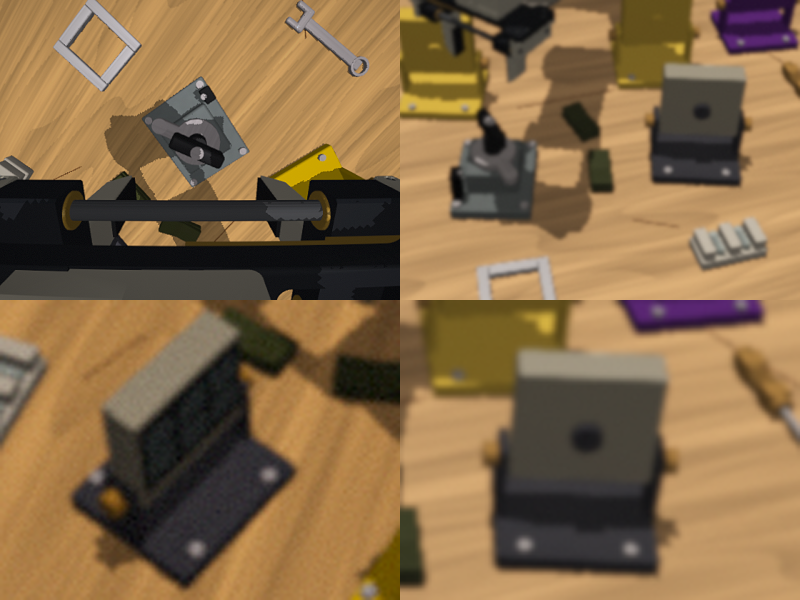

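```bash
sed -e 's/c1.pkl/c2.pkl/' -e 's/^("side",(108.*$/("side",(105,105),(18,60,100)),("side",(141,131),(-18,60,100)),("side",(241,47),(-18,-60,100)),("side",(203,9),(18,-60,100)),("side",(145,200),(-18,60,-12))])/' fit1.py > fit2.py; python3 fit2.py
```

```text
[ 5.84839e+02  1.58111e+02 -3.15000e-01  5.20000e-02]
[[-1.6, 3.5], [0.1, 1.3], [-0.6, 1.7], [0.0, 1.0], [0.6, 0.8], [0.5, -0.6], [1.2, -1.5], [-1.2, -0.2], [-0.5, -0.5], [-2.0, 1.1], [-2.1, 0.2], [-1.4, 0.4], [-1.2, 0.4], [0.1, -5.3], [0.8, -0.9], [-0.0, 2.8]]
[ 5.84839e+02  1.58111e+02 -3.15000e-01  5.20000e-02]
[[-1.6, 3.5], [0.1, 1.3], [-0.6, 1.7], [0.0, 1.0], [0.6, 0.8], [0.5, -0.6], [1.2, -1.5], [-1.2, -0.2], [-0.5, -0.5], [-2.0, 1.1], [-2.1, 0.2], [-1.4, 0.4], [-1.2, 0.4], [0.1, -5.3], [0.8, -0.9], [-0.0, 2.8]]
```

```bash
python3 -c "
from plant import close_job,get_obs
print(get_obs()['time'],close_job())"
```

```text
the job is handed in; nothing more can be done
15.8 None
```

I ran the lamp test and handed it in at 15.8 s; no verdict is reported.

- **Housing:** I pushed it upright with shut fingers. Two camera fits put its tilt at about 0.03 and 0.05 rad, against the 0.14 rad limit. A few points in those fits were 3–5 px off. The finger position independently suggested about 0–0.03 rad.
- **Crank:** The first grip caught the round neck under the bar, with the opening stuck at 26 mm. I re-gripped 8 mm higher at 18 mm and turned it to its stop. The wrist picture and a rise in moment to 0.74 Nm confirmed the stop.
- **Hold and release:** I held it there for about 1 s and opened the fingers in place. In the last pictures the crank is back at its home angle, judged by eye rather than measured.
- **Loose things:** As far as I could tell from the pictures, none of them moved. I didn't measure their positions. The arm ended clear of everything, with contact force at noise level.

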